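# Index the welding turntable with its ratchet lever

## Task

Swing the ratchet lever at the front of the welding turntable back and forth until the pipe stub on it has come round to stand squarely in front of the torch rest's fork, and stop there: the turntable cannot go back. Turn it by the lever only, not by pushing the turntable or the parts on it, leave the other things on the bench where they lie, and let go of the lever at the end.

Things in the scene. Friction and masses are not known exactly. Their poses are not given: they have to be found in the camera images.
- turntable: Welding turntable on a fixed round foot (236 mm across): a 24-tooth ratchet wheel (170 mm across, z 21 to 33 mm) under a round work plate (144 mm across, top z 44 mm). Origin on the turning axis, on the worktop; z up; +x goes through the pipe stub. Turns only counterclockwise seen from above: a pawl on the foot blocks the way back. Stiff: it stays where it is left and does not coast.
- ratchet_lever (a joint): Lever angle about the turntable's axis, 0 to 1.05 rad between stops, growing counterclockwise from above. At mid-swing it points from the axis towards the robot. Counterclockwise (grip goes from the robot's left to its right) it drives the turntable by the same angle, once its pawl has met a tooth (up to 15 degrees of lost motion); clockwise it clicks freely back over the teeth.
- grip (a point): Middle of the lever's upright black round grip (24 mm across, from z 26 to 114 mm), 170 mm from the turntable's axis, at z 70 mm. The lever is a flat bar under the wheel; it swings level, stays where it is left, and moves with a few newtons at the grip.
- pipe_centre (a point): Centre of the rusty pipe stub (42 mm across, 62 mm high, z 44 to 106 mm) that stands fast on the turntable, 46 mm from its axis; this point is at z 75 mm. Two other parts stand on the plate at the same radius, 120 degrees apart: a bolt (top z 114 mm) and a coil spring (top z 80 mm).
- weld_place (a point): Where the pipe stub's centre belongs: in front of the torch rest, 46 mm from the turntable's axis on the line from the axis to the rest, z 75 mm. The torch rest is a fixed steel post (top z 88 mm), 145 mm from the axis at the far left side of the turntable, with a two-pronged fork at z 76 mm that points at the axis.
- fish: Bystander: dark fish-shaped sheet blank, 63x173x5 mm, lying near the robot, right, to be left alone. Origin under its middle.
- square: Bystander: try square, wood and steel, 190x110x14 mm, lying to the left, to be left alone. Origin under its middle.
- chisel: Bystander: rusty cold chisel, 26x165x18 mm, lying to the left, nearer, to be left alone. Origin under its middle.
- magnet: Bystander: flat triangular welding magnet, 72x90x14 mm, lying far right, to be left alone. Origin under its middle.
- race: Bystander: bearing ring, 62 mm across, 17 mm high, lying on the right, to be left alone. Origin under its middle.

How it is judged:
By the outcome, as a careful person would: the job done as asked, in the order asked, and still so for the second after the job is handed in, with the robot touching nothing.
It also fails if it takes over 58 s, if anything falls off the work surface, if the arm or the gripper's body presses on something with over 40 N, if the wrist force passes 120 N, or if a joint passes its speed limit or range.

## Robot

A 6-joint arm with a two-finger parallel gripper is mounted at the origin on a cart in front of the work surface, level with it; the furniture and walls round the work are solid. World frame = base frame: x ahead of the robot, y to its left, z up, the work surface at z = 0. Lengths are in mm, angles in rad, forces in N, time in s.
With the tool pointing down it reaches from about 250 to 800 mm from the base axis. Payload 8.5 kg.
Tool frame: the origin (TCP) lies midway between the tips of the shut fingers; the grasp point (between the pads) lies 19 mm behind it (arm.pinch_z is the distance from the TCP to the grasp point, in mm); z points along the fingers, y is the line along which they close (so a half turn about z gives the same grasp; the last joint's range is limited). The gripper opens to 85 mm and grips with 20 to 120 N. Pads are 22 mm wide; open, the fingers measure 114 mm over their backs; the gripper's body (76 mm by 85 mm) begins 54 mm behind the grasp point. The pads swing forward as they close: fully open they stand 13 mm farther back than shut.
Start: joints at [1.102, 0.238, -0.013, 1.319, 0, 1.571], TCP at [237.182, 468.32, 231.276] pointing down, gripper open.
Joint ranges: [-2.66, 2.66], [-1.03, 1.9], [-1.14, 1.46], [-1.82, 2.27], [-1.45, 1.34], [-3.14, 3.14]. Speed limits (rad/s): [2.22, 2.22, 2.79, 3.14, 3.14, 3.14].

## Interface

Orientations are given as a unit quaternion [x, y, z, w].
In Python, from bench import arm gives the robot as it stands.
- The arm moves only by the tool send_rows, never from a script. Its argument "deltas" is a list of rows, each a list of 5 numbers: the finger opening in m, from 0 to 0.0854, then the shift along the world's x, y, z in m, then the turn about the world's z in degrees. In form: [[fingers, tx, ty, tz, yaw], ...]. A call has 1 to 8 rows; each row shifts and turns the commanded pose from where the row before left it; what a row does not reach is not made up. A row lasts 1/8 s, in which the tool goes at most 62.5 mm and 10.7 degrees, less where a joint would pass 70% of its speed; a pose out of reach is approached as far as the arm can. A call with a gripper value outside its range is refused whole. The fingers move at their own pace and stop on an object; "squeeze" is the grip in N (left out, the last holds). Time passes only in rows, so rows that do not move let the fingers close. It gives the time, the measured TCP pose, the force, the opening and the grip force at its end, in the units of the state.
- arm.observe(): the state, without advancing time (a new reading comes with each control period).
- arm.camera(name): name is "scene" or "side" or "wrist"; returns a dict with "color" (384x512x3 uint8, red, green, blue), "fx", "fy", "cx", "cy" (pixels), "R" (3x3) and "t" (3): a world point X has camera coordinates R X + t. Camera axes: x right, y down, z forward; pixel columns grow to the right and rows downward; lengths in mm; the calibration is good to about 2 mm. The wrist camera is an equidistant fisheye: a pixel r from the principal point sees the ray r / f radians off the axis. A picture is of the moment at which its call begins. There is no depth.
- arm.finish_job(): hands the job in; it is judged then, once.
The state is a dict: "time": time; "joints": joint angles; "qd": joint speeds; "effort": joint torques, N m; "eef_pos": TCP position; "eef_rot": TCP orientation; "force": force on the tool from outside, world axes, zero at the start; "wrist_torque": the same for the moment, N m; "finger_gap": finger opening in mm; "gripper_force": force on a finger pad.
Only numpy, scipy, OpenCV 4.12 (cv2) and the standard library are available. Lean on these libraries where they do the work, as an engineer would, in place of code of your own. Each camera call takes 0.05 s, during which the arm holds its last target. There are 200 camera calls.

## Working session

There is one attempt and no reset: what is moved stays moved. The work goes in short steps, Python scripts to look and compute and a tool call to move; the robot and the scene stay as the last step left them, time stands still between calls to the robot, and variables do not carry over. Pictures are saved under pics/ and viewed, at most 10 in all, crops included, and the job is handed in when it is done.

Besides the shell and the picture viewer there is one more tool, called after ">>>" by a JSON object that holds its "op" and its "data". send_rows: Moves the arm, as the interface text tells. Its arguments: {"type":"object","properties":{"deltas":{"type":"array"},"squeeze":{"type":"number"}},"required":["deltas"]}

```bash
mkdir -p pics
cat > h.py <<'E'
import numpy as np, cv2
from bench import arm
def snap(n,f):
    c=arm.camera(n); cv2.imwrite(f'pics/{f}.png',c['color'][:,:,::-1]); 
    np.savez(f'pics/{f}.npz',**{k:np.array(c[k]) for k in c}); return c
def load(f): return np.load(f'pics/{f}.npz')
def ray(c,u,v,z):
    d=np.array([(u-c['cx'])/c['fx'],(v-c['cy'])/c['fy'],1.]); R=np.array(c['R']);t=np.array(c['t'])
    o=-R.T@t; d=R.T@d; return o+d*(z-o[2])/d[2]
def proj(c,X):
    p=np.array(c['R'])@np.array(X,float)+np.array(c['t']); return [float(c['fx']*p[0]/p[2]+c['cx']),float(c['fy']*p[1]/p[2]+c['cy'])]
E
python3 -c "
from h import *
a=snap('scene','s0');b=snap('side','d0')
for c in(a,b):print(-np.array(c['R']).T@np.array(c['t']))
cv2.imwrite('pics/both0.png',cv2.resize(np.hstack([a['color'],b['color']])[:,:,::-1],(800,300)))
"
```

```text
[ 112.02472684 -531.69233097  926.26933948]
[  536.78451162 -1069.62362411   749.25747581]
```

View pics/s0.png

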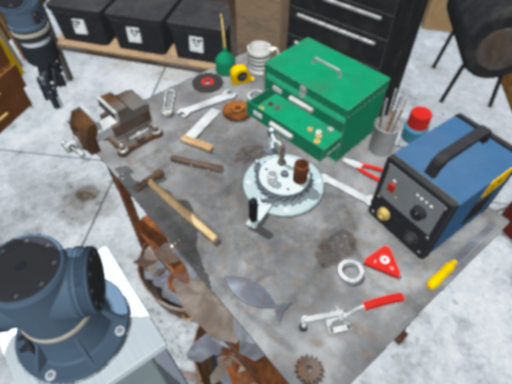

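View pics/d0.png

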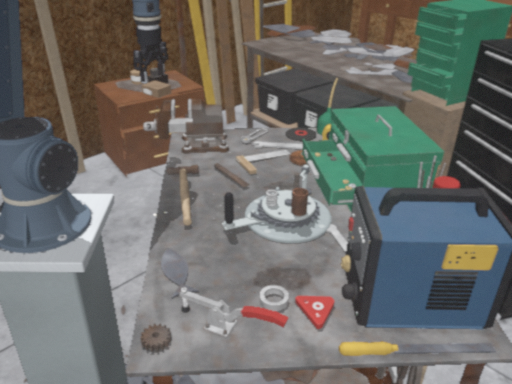

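The scene view shows the turntable at about (283,183), the grip at (253,209), the pipe at (301,171) and the rest at (273,135). In the side view the grip is at (228,207) and the pipe at (299,202). I'll zoom in on both.

```bash
python3 -c "
from h import *
a=load('s0')['color'][115:240,230:340];b=load('d0')['color'][155:250,210:345]
a=cv2.resize(a,(440,500),interpolation=3);b=cv2.resize(b,(710,500),interpolation=3)[:, :]
b=cv2.resize(load('d0')['color'][155:250,215:345],None,fx=4,fy=4,interpolation=3)
im=np.zeros((600,800,3),np.uint8)
cv2.imwrite('pics/ca.png',a[:,:,::-1]);cv2.imwrite('pics/cb.png',b[:,:,::-1])"
```

```text
(no output)
```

View pics/ca.png

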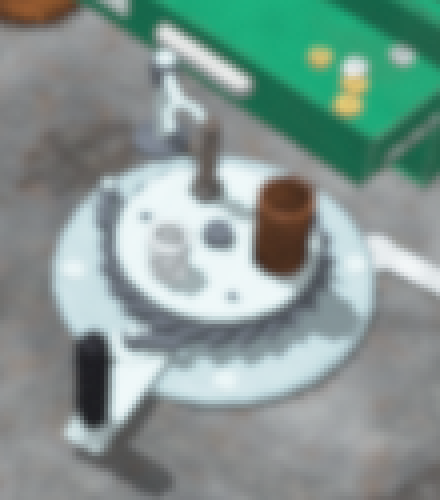

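View pics/cb.png

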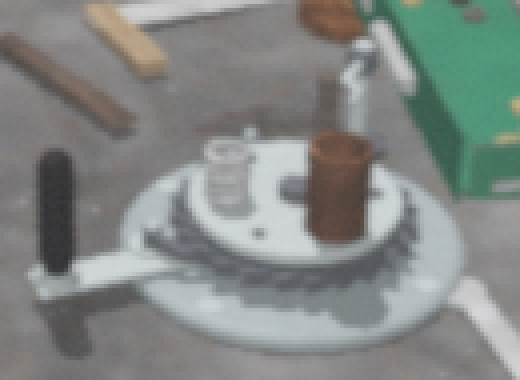

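Crop a (4x, offset 230,115) puts the pipe centre at (285,227), the grip at (92,380) and the post top at (162,55); the foot spans columns 53–375. Crop b (4x, offset 215,155) puts the pipe at (339,188), the grip at (57,212) and the post top at (362,48); the foot spans columns 120–468.

```bash
cat > est.py <<'E'
from h import *
from scipy.optimize import least_squares
def tri(c,d,p,q):
    f=lambda X:np.r_[np.array(proj(c,X))-p,np.array(proj(d,X))-q]
    r=least_squares(f,[500,0,60]); return r.x,np.abs(r.fun).max()
E
python3 -c "
from est import *
a=load('s0');b=load('d0');A=lambda u,v:np.array([230+u/4-.4,115+v/4-.4]);B=lambda u,v:np.array([215+u/4-.4,155+v/4-.4])
for n,p,q in [('pipe',A(285,227),B(339,188)),('grip',A(92,380),B(57,212)),('post',A(162,55),B(362,48)),('hub',A(218,235),B(293,188))]:print(n,tri(a,b,p,q))
th=np.linspace(0,6.283,361)
def f(P):
    r=[]
    for c,e in((a,(A(53,0)[0],A(375,0)[0],A(0,405)[1])),(b,(B(120,0)[0],B(468,0)[0],B(0,352)[1]))):
        p=np.array([proj(c,[P[0]+118*np.cos(t),P[1]+118*np.sin(t),P[2]]) for t in th]);r+=[p[:,0].min()-e[0],p[:,0].max()-e[1],p[:,1].max()-e[2]]
    return r
s=least_squares(f,[550,0,8],diff_step=1e-3);print(s.x,s.fun)
"
```

```text
pipe (array([6.77760897e+02, 4.71843605e-01, 7.36783475e+01]), np.float64(0.2233786336287551))
grip (array([495.71047471, -19.89872058,  66.12005971]), np.float64(0.0016981455799225387))
post (array([711.33072532, 181.33212663,  80.80261165]), np.float64(0.7280095793024941))
hub (array([651.81802488,  39.26180427,  48.5544827 ]), np.float64(0.08170851552068825))
[654.90656622  43.25910284  -1.78691093] [ 0.04774052 -0.05900946  0.26171023  0.29630337 -0.16212151 -0.20072296]
```

```bash
python3 -c "
from h import *
from scipy.spatial.transform import Rotation as R
s=arm.observe();M=R.from_quat(s['eef_rot']).as_matrix();print(M.round(3),np.degrees(np.arctan2(M[1,1],M[0,1])),s['force'],s['finger_gap'],s['time'],s['eef_pos'])
"
```

```text
[[-0.892  0.452 -0.001]
 [ 0.452  0.892 -0.001]
 [-0.    -0.001 -1.   ]] 63.13927932223589 [ 0.50123358 -0.13487705 -0.64923958] 85.5324440901058 0.1 [237.02411483 468.03318423 230.74597308]
```

>>> {"op": "send_rows", "data": {"deltas": [[0.085,0.026,-0.049,0,5],[0.085,0.026,-0.049,0,5],[0.085,0.026,-0.049,0,5],[0.085,0.026,-0.049,0,5],[0.085,0.026,-0.049,0,5],[0.085,0.026,-0.049,0,5],[0.085,0.026,-0.049,0,5],[0.085,0.026,-0.049,0,5]], "squeeze": 20}}

```text
time: 1.1
eef_pos: [445.6, 74.6, 231.2]
eef_rot: [-0.116, 0.993, -0.0, -0.0]
force: [0.7, 1.6, 0.4]
finger_gap: 85.1
gripper_force: 0.0
```

>>> {"op": "send_rows", "data": {"deltas": [[0.085,0.025,-0.048,0,4],[0.085,0.025,-0.048,0,4],[0.085,0,0,0,0],[0.085,0,0,0,0]]}}

```text
time: 1.6
eef_pos: [494.7, -19.7, 230.8]
eef_rot: [-0.183, 0.983, 0.0, -0.001]
force: [-0.2, -0.6, 0.1]
finger_gap: 85.0
gripper_force: 0.0
```

```bash
cat >> h.py <<'E'
from scipy.spatial.transform import Rotation as Ro
def st():
    s=arm.observe();M=Ro.from_quat(s['eef_rot']).as_matrix();print('t',s['time'],np.round(s['eef_pos'],1),'yaw',round(float(np.degrees(np.arctan2(M[1,1],M[0,1]))),1),'j',np.round(s['joints'],2),'F',np.round(s['force'],1),s['finger_gap'])
E
python3 -c "
from h import *
st(); c=snap('wrist','w1');print(c['fx'],c['cx'],c['cy'])"
```

```text
t 1.6 [494.7 -19.7 230.8] yaw 111.1 j [-0.04  0.19 -0.08  1.3   0.   -0.41] F [-0.2 -0.6  0.1] 84.95688418940877
297.3186396354542 256.99920501897213 183.9644477907754
```

View pics/w1.png

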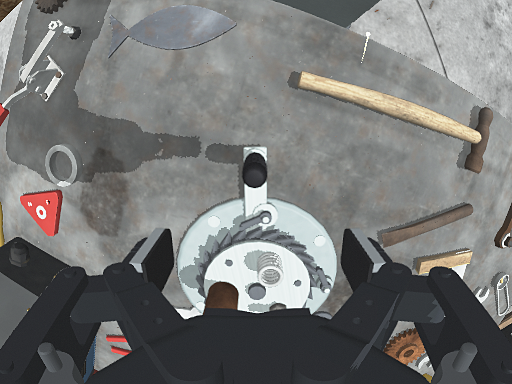

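The wrist view shows the grip at about (255,168), the hub at (257,292), the pipe at (222,296) and the spring at (269,265). The fingers straddle the lever line.

```bash
cat >> h.py <<'E'
def fproj(c,X):
    p=np.array(c['R'])@np.array(X,float)+np.array(c['t']);r=np.hypot(p[0],p[1]);k=float(c['fx'])*np.arctan2(r,p[2])/r
    return [round(float(c['cx']+k*p[0]),1),round(float(c['cy']+k*p[1]),1)]
def fray(c,u,v,z):
    d=np.array([u-c['cx'],v-c['cy']]);r=np.hypot(*d);a=r/c['fx'];d=np.r_[d/r*np.sin(a),np.cos(a)]
    R=np.array(c['R']);o=-R.T@np.array(c['t']);d=R.T@d;return (o+d*(z-o[2])/d[2]).round(1)
E
python3 -c "
from h import *
c=load('w1');print(-c['R'].T@c['t'])
print('hub',fray(c,257,292,50),'plate edges',fray(c,203,285,44),fray(c,312,285,44))
print('foot L/R',fray(c,177,260,8),fray(c,342,260,8))
for z in(26,70,114):print(z,fproj(c,[496,-20,z]))
g=cv2.cvtColor(c['color'],cv2.COLOR_RGB2GRAY);m=(g[140:200,235:280]<60);ys,xs=np.nonzero(m);print(ys.min()+140,ys.max()+140,xs.min()+235,xs.max()+235)
"
```

```text
[432.52851786 -43.19332286 373.12957557]
hub [654.1  42.7  50. ] plate edges [675.  -26.9  44. ] [622.5 109.7  44. ]
foot L/R [674.7 -73.1   8. ] [589.3 149.8   8. ]
26 [255.6, 160.6]
70 [255.5, 168.7]
114 [255.3, 179.3]
153 187 242 266
```

>>> {"op": "send_rows", "data": {"deltas": [[0.085,0.001,0,-0.057,0],[0.085,0,0,-0.057,0],[0.085,0,0,-0.057,0],[0.032,0,0,0,0],[0.032,0,0,0,0],[0.032,0,0,0,0],[0.032,0,0,0,0]]}}

```text
time: 2.52
eef_pos: [497.4, -19.6, 62.0]
eef_rot: [-0.183, 0.983, -0.0, 0.001]
force: [-0.1, 0.6, -0.3]
finger_gap: 31.9
gripper_force: 0.0
```

```bash
cat > arc.py <<'E'
import numpy as np
def arc(a,b,n,c=(654,42.5),r=170):
    t=np.radians(np.linspace(a,b,n+1));p=np.c_[c[0]+r*np.cos(t),c[1]+r*np.sin(t)]/1000
    p=p.round(3);print(p[0],p[-1],(b-a)/n);print([[.032,float(d[0].round(3)),float(d[1].round(3)),0,(b-a)/n] for d in np.diff(p,axis=0)])
E
python3 -c "
from h import *;from arc import *
st();arc(201.5,156.5,8);arc(156.5,212.5,8)"
```

```text
t 2.525 [497.4 -19.6  62. ] yaw 111.1 j [-0.04  0.31 -0.38  0.88 -0.   -0.41] F [-0.1  0.6 -0.3] 31.905328233006284
[ 0.496 -0.02 ] [0.498 0.11 ] -5.625
[[0.032, -0.006, 0.016, 0, -5.625], [0.032, -0.003, 0.016, 0, -5.625], [0.032, -0.002, 0.017, 0, -5.625], [0.032, -0.001, 0.016, 0, -5.625], [0.032, 0.001, 0.017, 0, -5.625], [0.032, 0.003, 0.017, 0, -5.625], [0.032, 0.004, 0.016, 0, -5.625], [0.032, 0.006, 0.015, 0, -5.625]]
[0.498 0.11 ] [ 0.511 -0.049] 7.0
[[0.032, -0.007, -0.019, 0, 7.0], [0.032, -0.005, -0.02, 0, 7.0], [0.032, -0.002, -0.021, 0, 7.0], [0.032, 0.001, -0.021, 0, 7.0], [0.032, 0.002, -0.02, 0, 7.0], [0.032, 0.006, -0.02, 0, 7.0], [0.032, 0.008, -0.02, 0, 7.0], [0.032, 0.01, -0.018, 0, 7.0]]
```

>>> {"op": "send_rows", "data": {"deltas": [[0.032,-0.006,0.016,0,-5.6],[0.032,-0.003,0.016,0,-5.6],[0.032,-0.002,0.017,0,-5.6],[0.032,-0.001,0.016,0,-5.6],[0.032,0.001,0.017,0,-5.6],[0.032,0.003,0.017,0,-5.6],[0.032,0.004,0.016,0,-5.6],[0.032,0.006,0.015,0,-5.6]]}}

```text
time: 3.52
eef_pos: [496.5, 104.4, 60.8]
eef_rot: [0.208, 0.978, -0.008, 0.001]
force: [-9.5, -79.1, 22.6]
finger_gap: 32.3
gripper_force: 38.5
```

>>> {"op": "send_rows", "data": {"deltas": [[0.032,0,0,0,0],[0.032,-0.007,-0.019,0,7.0],[0.032,-0.005,-0.02,0,7.0],[0.032,-0.002,-0.021,0,7.0],[0.032,0.001,-0.021,0,7.0],[0.032,0.002,-0.02,0,7.0],[0.032,0.006,-0.02,0,7.0],[0.032,0.008,-0.02,0,7.0]]}}

```text
time: 4.53
eef_pos: [500.8, -31.0, 61.0]
eef_rot: [-0.221, 0.975, 0.0, -0.0]
force: [-0.1, 1.6, -0.1]
finger_gap: 31.8
gripper_force: 1.1
```

>>> {"op": "send_rows", "data": {"deltas": [[0.032,0.01,-0.018,0,7.0],[0.032,0,0,0,0]]}}

```text
time: 4.78
eef_pos: [512.1, -49.6, 61.0]
eef_rot: [-0.277, 0.961, -0.0, 0.001]
force: [0.5, 1.4, -0.9]
finger_gap: 32.0
gripper_force: 0.0
```

```bash
python3 -c "
from h import *;from arc import *
st();a=snap('scene','s1');b=snap('side','d1')
arc(212.5,156.5,8)
im=np.hstack([cv2.resize(a['color'][115:240,230:340],None,fx=3.5,fy=3.5,interpolation=3)[:330],cv2.resize(b['color'][155:250,225:345],None,fx=3.4,fy=3.5,interpolation=3)[:330]])[:, :, ::-1];print(im.shape)
cv2.imwrite('pics/m1.png',im[:,:800])"
```

```text
t 4.775 [512.1 -49.6  61. ] yaw 122.2 j [-0.1   0.34 -0.34  0.89 -0.   -0.66] F [ 0.5  1.4 -0.9] 32.02314880987882
[ 0.511 -0.049] [0.498 0.11 ] -7.0
[[0.032, -0.01, 0.018, 0, -7.0], [0.032, -0.008, 0.02, 0, -7.0], [0.032, -0.006, 0.02, 0, -7.0], [0.032, -0.002, 0.02, 0, -7.0], [0.032, -0.001, 0.021, 0, -7.0], [0.032, 0.002, 0.021, 0, -7.0], [0.032, 0.005, 0.02, 0, -7.0], [0.032, 0.007, 0.019, 0, -7.0]]
(330, 793, 3)
```

View pics/m1.png

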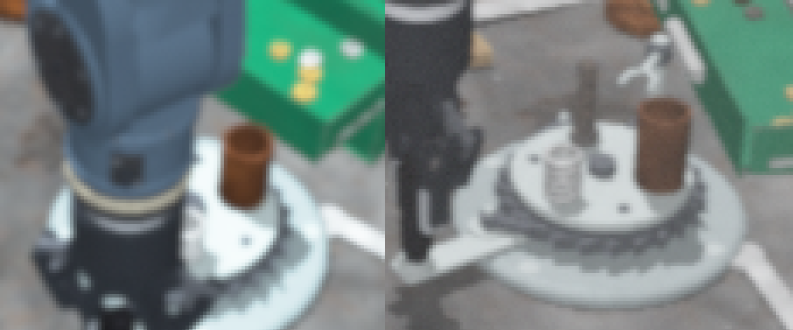

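The pipe has turned: its centre is at scene (300.3,162.7) and side (306.8,196.7). The backswing reached the stop early, with 79 N on the wrist, so I'll turn around sooner.

```bash
cat >> est.py <<'E'
C=np.array([654,42.5])
def pang(f):
    a=load('s'+f);b=load('d'+f)
E
python3 -c "
from est import *;from arc import *
a=load('s1');b=load('d1')
x,r=tri(a,b,np.array([300.,162.5]),np.array([306.5,196.5]));d=x[:2]-C;print(x,r,np.hypot(*d),np.degrees(np.arctan2(d[1],d[0])))
arc(212.5,162.5,8);arc(162.5,217.5,8)
for th in range(-60,80,10):
  X=[*(C+46*np.array([np.cos(np.radians(th)),np.sin(np.radians(th))])),75];print(th,np.round(proj(a,X),1),np.round(proj(b,X),1))
"
```

```text
[699.17610003  28.43033586  72.01227229] 0.17730852956736953 47.316333992836064 -17.29870036367264
[ 0.511 -0.049] [0.492 0.094] -6.25
[[0.032, -0.009, 0.016, 0, -6.25], [0.032, -0.008, 0.017, 0, -6.25], [0.032, -0.005, 0.018, 0, -6.25], [0.032, -0.004, 0.018, 0, -6.25], [0.032, -0.001, 0.019, 0, -6.25], [0.032, 0.001, 0.018, 0, -6.25], [0.032, 0.002, 0.019, 0, -6.25], [0.032, 0.005, 0.018, 0, -6.25]]
[0.492 0.094] [ 0.519 -0.061] 6.875
[[0.032, -0.005, -0.02, 0, 6.875], [0.032, -0.003, -0.02, 0, 6.875], [0.032, 0.0, -0.021, 0, 6.875], [0.032, 0.003, -0.02, 0, 6.875], [0.032, 0.004, -0.02, 0, 6.875], [0.032, 0.007, -0.019, 0, 6.875], [0.032, 0.01, -0.018, 0, 6.875], [0.032, 0.011, -0.017, 0, 6.875]]
-60 [300.1 170.9] [299.2 200.6]
-50 [300.8 168.9] [301.5 199.6]
-40 [301.  166.8] [303.5 198.5]
-30 [300.7 164.6] [305.  197.2]
-20 [299.9 162.6] [306.  195.7]
-10 [298.6 160.7] [306.5 194.2]
0 [297.  158.9] [306.5 192.6]
10 [295.  157.4] [305.9 191.1]
20 [292.7 156.1] [304.8 189.6]
30 [290.1 155.2] [303.3 188.2]
40 [287.4 154.6] [301.4 186.9]
50 [284.6 154.3] [299.1 185.9]
60 [281.8 154.3] [296.5 185. ]
70 [279.1 154.8] [293.8 184.3]
```

>>> {"op": "send_rows", "data": {"deltas": [[0.032,-0.01,0.016,0,-6.2],[0.032,-0.008,0.017,0,-6.2],[0.032,-0.005,0.018,0,-6.2],[0.032,-0.004,0.018,0,-6.2],[0.032,-0.001,0.019,0,-6.2],[0.032,0.001,0.018,0,-6.2],[0.032,0.002,0.019,0,-6.2],[0.032,0.005,0.018,0,-6.2]]}}

```text
time: 5.88
eef_pos: [490.5, 95.5, 60.6]
eef_rot: [0.153, 0.988, -0.0, 0.0]
force: [1.1, -0.2, 0.5]
finger_gap: 32.0
gripper_force: 0.4
```

>>> {"op": "send_rows", "data": {"deltas": [[0.032,0,0,0,0],[0.032,-0.005,-0.02,0,6.9],[0.032,-0.003,-0.02,0,6.9],[0.032,0.0,-0.021,0,6.9],[0.032,0.003,-0.02,0,6.9],[0.032,0.004,-0.02,0,6.9],[0.032,0.007,-0.019,0,6.9]]}}

```text
time: 6.75
eef_pos: [495.9, -26.1, 60.3]
eef_rot: [-0.212, 0.977, 0.001, -0.001]
force: [0.6, 2.9, -0.5]
finger_gap: 31.9
gripper_force: 1.0
```

>>> {"op": "send_rows", "data": {"deltas": [[0.032,0.01,-0.018,0,6.9],[0.032,0.006,-0.009,0,3.5],[0.032,0,0,0,0]]}}

```text
time: 7.12
eef_pos: [512.8, -53.4, 60.3]
eef_rot: [-0.297, 0.955, -0.0, -0.0]
force: [-0.6, 0.9, 0.1]
finger_gap: 32.1
gripper_force: 0.0
```

```bash
cat > meas.py <<'E'
from est import *
def brown(c):
    h=cv2.cvtColor(c['color'],cv2.COLOR_RGB2HSV).astype(int)
    m=((h[...,0]<14)&(h[...,1]>90)&(h[...,2]>40)&(h[...,2]<170)).astype(np.uint8)
    m[:, :270]=0; m[:,325:]=0; m[:145]=0; m[230:]=0
    n,l,s,cc=cv2.connectedComponentsWithStats(m); i=1+np.argmax(s[1:,4]); return s[i],cc[i]
def fit(f):
    P=[(load(k+f),brown(load(k+f))) for k in 'sd']
    th=np.radians(np.arange(-70,100,.5));out=[]
    for c,(s,cc) in P: print(s,cc.round(1))
    for (c,(s,cc)),k in zip(P,'sd'):
        X=[[*(C+46*np.array([np.cos(t),np.sin(t)])),75] for t in th];p=np.array([proj(c,x) for x in X]);e=np.hypot(*(p-cc).T);out.append(e);print(k,np.degrees(th[e.argmin()]),e.min().round(2))
    e=np.hypot(*out);print('both',np.degrees(th[e.argmin()]),e.min().round(2))
E
python3 -c "
from meas import *;from h import *
st();snap('scene','s2');snap('side','d2')
for f in '012':fit(f)"
```

```text
t 7.125 [512.8 -53.4  60.3] yaw 124.5 j [-0.1   0.34 -0.34  0.89 -0.   -0.71] F [-0.6  0.9  0.1] 32.08518035655585
[295 160  13  23 250] [300.6 170.7]
[291 151  14  14 130] [297.3 157.6]
s -58.5 0.36
d 72.5 26.94
both 39.5 36.2
[294 151  14  23 248] [299.7 161.6]
[291 151  14  13 127] [297.4 157.6]
s -16.0 0.34
d 72.5 27.0
both 43.5 32.84
[288 145  10  22 175] [292.  155.4]
[291 151  14  14 127] [297.3 157.7]
s 23.5 0.45
d 72.5 26.82
both 55.5 29.05
```

```bash
sed -i "s/m\[:145\]=0/m[:(172 if c['t'][0]==load('d0')['t'][0] else 135)]=0/" meas.py
python3 -c "
from meas import *;from arc import *
for f in '012':fit(f)
arc(214.2,165.2,7)"
```

```text
[295 160  13  23 250] [300.6 170.7]
[294 190   9   7  26] [298.4 193.2]
s -58.5 0.36
d 37.0 6.89
both -55.0 7.3
[294 151  14  23 248] [299.7 161.6]
[303 187   3   2   3] [304.  187.7]
s -16.0 0.34
d 29.000000000000004 0.83
both -1.0 6.72
[288 144  10  23 176] [292.  155.3]
[298 183   8   9  45] [301.4 187.4]
s 23.5 0.51
d 39.0 0.34
both 29.500000000000004 2.77
[ 0.513 -0.053] [0.49  0.086] -7.0
[[0.032, -0.01, 0.018, 0, -7.0], [0.032, -0.009, 0.019, 0, -7.0], [0.032, -0.006, 0.02, 0, -7.0], [0.032, -0.003, 0.02, 0, -7.0], [0.032, -0.001, 0.021, 0, -7.0], [0.032, 0.002, 0.021, 0, -7.0], [0.032, 0.004, 0.02, 0, -7.0]]
```

>>> {"op": "send_rows", "data": {"deltas": [[0.032,-0.01,0.018,0,-7],[0.032,-0.009,0.019,0,-7],[0.032,-0.006,0.02,0,-7],[0.032,-0.003,0.02,0,-7],[0.032,-0.001,0.021,0,-7],[0.032,0.002,0.021,0,-7],[0.032,0.004,0.02,0,-7],[0.032,0.002,0.007,0,-2.5]]}}

```text
time: 8.22
eef_pos: [491.9, 94.6, 60.4]
eef_rot: [0.148, 0.989, -0.0, 0.0]
force: [-1.0, 0.1, -0.4]
finger_gap: 31.7
gripper_force: 0.4
```

```bash
python3 -c "
from h import *;from arc import *
st();arc(162.7,200,6)"
```

```text
t 8.225 [491.9  94.6  60.4] yaw 72.9 j [ 0.19  0.32 -0.37  0.88 -0.    0.49] F [-1.   0.1 -0.4] 31.666092497326456
[0.492 0.093] [ 0.494 -0.016] 6.216666666666669
[[0.032, -0.005, -0.018, 0, 6.216666666666669], [0.032, -0.002, -0.018, 0, 6.216666666666669], [0.032, -0.001, -0.019, 0, 6.216666666666669], [0.032, 0.001, -0.018, 0, 6.216666666666669], [0.032, 0.004, -0.018, 0, 6.216666666666669], [0.032, 0.005, -0.018, 0, 6.216666666666669]]
```

>>> {"op": "send_rows", "data": {"deltas": [[0.032,-0.005,-0.018,0,6.2],[0.032,-0.002,-0.018,0,6.2],[0.032,-0.001,-0.019,0,6.2],[0.032,0.001,-0.018,0,6.2],[0.032,0.004,-0.018,0,6.2],[0.032,0.005,-0.018,0,6.2],[0.032,0,0,0,0],[0.06,0,0,0,0]]}}

```text
time: 9.22
eef_pos: [493.9, -15.2, 60.3]
eef_rot: [-0.174, 0.985, -0.0, 0.0]
force: [0.2, 0.4, 0.0]
finger_gap: 49.2
gripper_force: 0.0
```

>>> {"op": "send_rows", "data": {"deltas": [[0.06,0,0,0.01,0],[0.06,0,0,0.05,0],[0.06,0,0,0.06,0],[0.06,0.02,0.008,0.06,7],[0.06,0.035,0.012,0.04,10],[0.06,0.035,0.012,0.02,10],[0.06,0.035,0.013,0,10],[0.06,0.035,0.013,0,10]]}}

```text
time: 10.22
eef_pos: [654.6, 43.3, 300.3]
eef_rot: [-0.556, 0.831, -0.0, 0.001]
force: [0.5, -0.7, -0.0]
finger_gap: 60.0
gripper_force: 0.0
```

>>> {"op": "send_rows", "data": {"deltas": [[0.06,0,0,0,0],[0.06,0,0,0,0]]}}

```text
time: 10.48
eef_pos: [653.1, 42.5, 299.3]
eef_rot: [-0.553, 0.833, 0.0, -0.0]
force: [0.5, -0.1, 0.4]
finger_gap: 59.9
gripper_force: 0.0
```

```bash
python3 -c "
from h import *
st();snap('wrist','w3');snap('side','d3');snap('scene','s3')"
```

```text
t 10.475 [653.1  42.5 299.3] yaw 157.1 j [ 0.06  0.47  0.51  1.61 -0.   -1.11] F [ 0.5 -0.1  0.4] 59.896568736708076
```

View pics/w3.png

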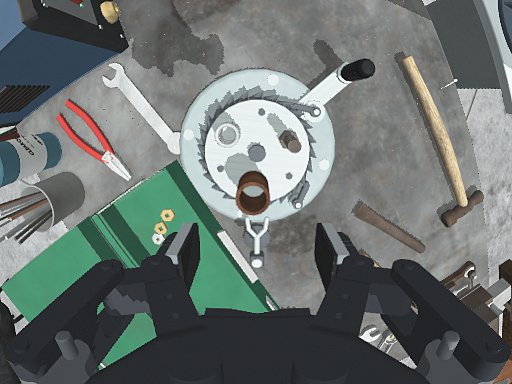

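The wrist view shows the pipe rim at (253,192), the hub at (257,152) and the fork at (257,225), with the post at (256,263). The pipe is just short of the fork line. I'll zoom in for numbers.

```bash
python3 -c "
from h import *
im=load('w3')['color'][90:275,180:345];cv2.imwrite('pics/c3.png',cv2.resize(im,None,fx=3.2,fy=3.2,interpolation=3)[:,:,::-1])"
```

```text
(no output)
```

View pics/c3.png

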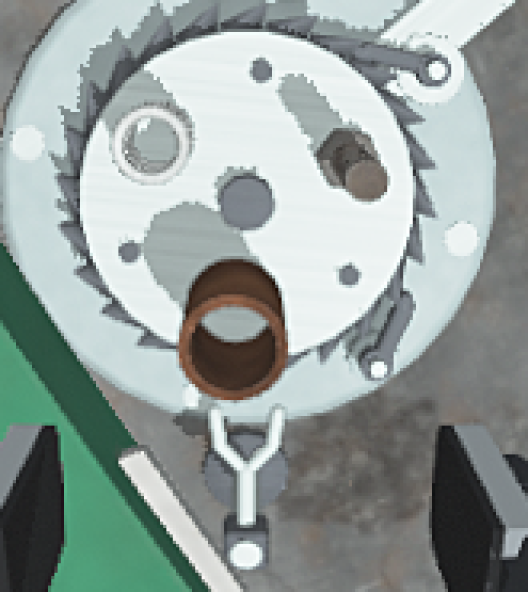

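```bash
cat > w.py <<'E'
from h import *
from scipy.optimize import minimize
def run(f,pts,off,s):
    c=load(f);P={n:fray(c,off[0]+x/s-.35,off[1]+y/s-.35,z) for n,x,y,z in pts}
    for n in P:print(n,P[n])
    return P
E
python3 -c "
from w import *
P=run('w3',[('hub50',245,202,50),('plL',80,203,44),('plR',414,203,44),('plT',245,30,44),('pipe',234,346,106),('tipL',215,412,76),('tipR',279,412,76),('stem',246,515,76),('post',246,553,88)],(180,90),3.2)
A=lambda p,q:np.degrees(np.arctan2(*(q-p)[:2][::-1]))
t=(P['tipL']+P['tipR'])/2
from scipy.optimize import least_squares
r=least_squares(lambda x:[np.hypot(*(P[k][:2]-x))-72 for k in('plL','plR','plT')],[654,42]);ax=np.r_[r.x,0];print(ax,r.fun)
for n,a in(('hub',P['hub50']),('plate',ax),('C',np.array([654,42.5,0]))):print(n,'pipe',A(a,P['pipe']),np.hypot(*(P['pipe']-a)[:2]),'tips',A(a,t),'stem',A(a,P['stem']),'post',A(a,P['post']),np.hypot(*(P['post']-a)[:2]))
print('fork dir',A(t,P['post']),A(t,P['stem']))
"
```

```text
hub50 [654.2  41.2  50. ]
plL [719.6  14.7  44. ]
plR [588.1  70.1  44. ]
plT [626.4 -24.7  44. ]
pipe [675.1  80.7 106. ]
tipL [698.  113.1  76. ]
tipR [673.5 123.4  76. ]
stem [705.  162.8  76. ]
post [709.7 174.   88. ]
[653.65313145  41.93282866   0.        ] [-0.6514441  -0.65154112 -0.00925733]
hub pipe 62.11605976907082 44.68847726204149 tips 67.732158093959 stem 67.32662511700278 post 67.31889219193877 143.9308514530502
plate pipe 61.047647635168516 44.30419555627968 tips 67.18973906088773 stem 66.98321311572677 post 67.00452893132594 143.46772884047078
C pipe 61.08567017544186 43.64000458295119 tips 67.25939956791261 stem 67.0259621906202 post 67.04374031955987 142.81015370063855
fork dir 66.75181349829485 66.63088683651793
```

>>> {"op": "send_rows", "data": {"deltas": [[0.06,-0.035,-0.013,0,-10],[0.06,-0.035,-0.013,0,-10],[0.06,-0.035,-0.012,-0.02,-10],[0.06,-0.035,-0.012,-0.04,-10],[0.06,-0.02,-0.008,-0.06,-7],[0.06,0,0,-0.06,0],[0.06,0,0,-0.05,0],[0.06,0,0,-0.01,0]]}}

```text
time: 11.62
eef_pos: [491.6, -15.8, 58.6]
eef_rot: [-0.175, 0.985, 0.0, -0.002]
force: [-0.3, -0.3, 0.9]
finger_gap: 59.9
gripper_force: 0.0
```

>>> {"op": "send_rows", "data": {"deltas": [[0.032,0,0,0,0],[0.032,0,0,0,0],[0.032,0,0,0,0],[0.032,0,0,0,0],[0.032,0.003,-0.007,0,2.5],[0.032,0.003,-0.007,0,2.5],[0.032,0,0,0,0],[0.032,0,0,0,0]]}}

```text
time: 12.62
eef_pos: [500.2, -29.6, 60.4]
eef_rot: [-0.218, 0.976, -0.0, 0.0]
force: [0.7, -0.1, -0.0]
finger_gap: 32.0
gripper_force: 0.0
```

```bash
python3 -c "
from h import *
st()"
```

```text
t 12.625 [500.2 -29.6  60.4] yaw 115.2 j [-0.06  0.32 -0.37  0.88 -0.   -0.5 ] F [ 0.7 -0.1 -0. ] 31.954822572169064
```

>>> {"op": "send_rows", "data": {"deltas": [[0.06,0,0,0,0],[0.06,0,0,0,0],[0.06,0,0,0.01,0],[0.06,0,0,0.05,0],[0.06,0,0,0.06,0],[0.06,0.02,0.008,0.06,7],[0.06,0.035,0.014,0.04,10],[0.06,0.035,0.016,0.02,10]]}}

```text
time: 13.62
eef_pos: [591.1, 8.5, 303.0]
eef_rot: [-0.443, 0.897, -0.001, 0.002]
force: [1.4, 0.2, -0.3]
finger_gap: 60.3
gripper_force: 0.0
```

>>> {"op": "send_rows", "data": {"deltas": [[0.06,0.035,0.017,0,10],[0.06,0.029,0.017,0,5],[0.06,0,0,0,0],[0.06,0,0,0,0]]}}

```text
time: 14.12
eef_pos: [653.2, 42.0, 299.3]
eef_rot: [-0.553, 0.833, 0.0, -0.0]
force: [1.1, 0.2, 0.3]
finger_gap: 60.0
gripper_force: 0.0
```

```bash
python3 -c "
from h import *
st();im=snap('wrist','w4')['color'][90:275,180:345];cv2.imwrite('pics/c4.png',cv2.resize(im,None,fx=3.2,fy=3.2,interpolation=3)[:,:,::-1])"
```

```text
t 14.125 [653.2  42.  299.3] yaw 157.2 j [ 0.06  0.47  0.51  1.61 -0.   -1.11] F [1.1 0.2 0.3] 59.995242449833235
```

View pics/c4.png

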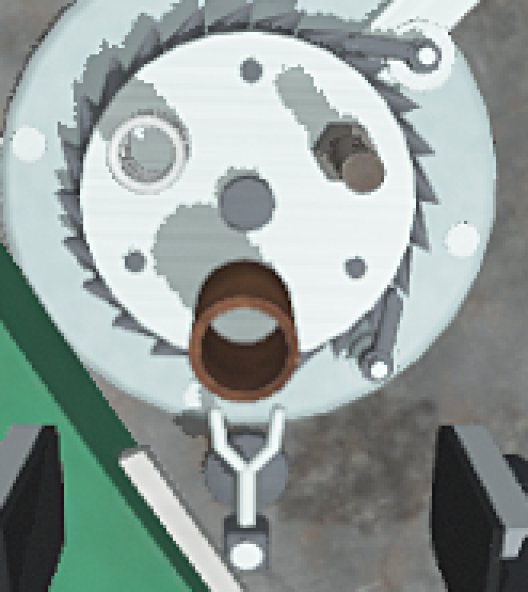

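The pipe rim is now centred at crop (244,347) and the fork tips at (215,412) and (279,412). The plate hole opposite the pipe is at (251,70).

```bash
python3 -c "
from w import *
A=lambda p,q:np.degrees(np.arctan2(*(q-p)[:2][::-1]))
for f,x,h in(('w3',(234,346),[(260,70),(129,251),(348,275)]),('w4',(244,347),[(251,70),(134,261),(355,268)])):
  P=run(f,[('hub',245.5,202,50),('pipe',*x,106),('tipL',215,412,76),('tipR',279,412,76),('post',246,553,88),*[(str(i),*q,44) for i,q in enumerate(h)]],(180,90),3.2)
  cen=(P['0']+P['1']+P['2'])/3
  for a in(P['hub'],cen):print(a,'pipe',A(a,P['pipe']),'fork',A(a,(P['tipL']+P['tipR'])/2),'post',A(a,P['post']),'holes',[(A(a,P[k])-60-120*i+720-60)%360 for i,k in enumerate('021')])
"
```

```text
hub [654.   41.3  50. ]
pipe [675.1  80.7 106. ]
tipL [698.  113.1  76. ]
tipR [673.5 123.4  76. ]
post [709.7 174.   88. ]
0 [627.2  -6.9  44. ]
1 [708.8  42.2  44. ]
2 [626.   88.7  44. ]
[654.   41.3  50. ] pipe 61.82948142334138 fork 67.57868267764647 post 67.23007429099661 holes [np.float64(120.92521422528239), np.float64(240.57108132527162), np.float64(0.9409044899978198)]
[654.          41.33333333  44.        ] pipe 61.80929462542289 fork 67.56992855845057 post 67.22493702671947 holes [np.float64(120.9420340644242), np.float64(240.58873496724289), np.float64(0.9060620967532032)]
hub [654.2  40.8  50. ]
pipe [672.   82.1 106. ]
tipL [698.1 112.7  76. ]
tipR [673.6 123.   76. ]
post [709.7 173.6  88. ]
0 [630.9  -8.8  44. ]
1 [708.8  46.7  44. ]
2 [622.1  86.4  44. ]
[654.2  40.8  50. ] pipe 66.68430878616041 fork 67.66850311930543 post 67.31889219193877 holes [np.float64(124.83783035557337), np.float64(245.14352917863732), np.float64(6.167371700398689)]
[653.93333333  41.43333333  44.        ] pipe 66.04622653790595 fork 67.33135005139165 post 67.12307643787389 holes [np.float64(125.36727186870235), np.float64(245.2958908765113), np.float64(5.4830385842840315)]
```

>>> {"op": "send_rows", "data": {"deltas": [[0.06,-0.029,-0.017,0,-5],[0.06,-0.035,-0.017,0,-10],[0.06,-0.035,-0.016,-0.02,-10],[0.06,-0.035,-0.014,-0.04,-10],[0.06,-0.02,-0.008,-0.06,-7],[0.06,0,0,-0.06,0],[0.06,0,0,-0.05,0],[0.06,0,0,-0.01,0]]}}

```text
time: 15.18
eef_pos: [497.4, -30.0, 58.7]
eef_rot: [-0.218, 0.976, 0.001, -0.002]
force: [1.2, -0.6, -0.2]
finger_gap: 59.9
gripper_force: 0.0
```

>>> {"op": "send_rows", "data": {"deltas": [[0.032,0,0,0,0],[0.032,0,0,0,0],[0.032,0,0,0,0],[0.032,0,0,0,0],[0.032,0.001,-0.002,0,0.7],[0.032,0.001,-0.002,0,0.7],[0.032,0,0,0,0],[0.032,0,0,0,0]]}}

```text
time: 16.18
eef_pos: [502.2, -33.8, 60.2]
eef_rot: [-0.23, 0.973, -0.0, -0.0]
force: [-0.5, 0.8, -0.0]
finger_gap: 32.4
gripper_force: 0.5
```

>>> {"op": "send_rows", "data": {"deltas": [[0.06,0,0,0,0],[0.06,0,0,0,0],[0.06,0,0,0.01,0],[0.06,0,0,0.05,0],[0.06,0,0,0.06,0],[0.06,0.02,0.008,0.06,7],[0.06,0.035,0.014,0.04,10],[0.06,0.035,0.018,0.02,10]]}}

```text
time: 17.18
eef_pos: [593.1, 6.3, 303.0]
eef_rot: [-0.453, 0.891, -0.001, 0.002]
force: [0.3, 0.7, -0.5]
finger_gap: 60.1
gripper_force: 0.0
```

>>> {"op": "send_rows", "data": {"deltas": [[0.06,0.035,0.018,0,10],[0.06,0.027,0.018,0,3.6],[0.06,0,0,0,0],[0.06,0,0,0,0]]}}

```text
time: 17.68
eef_pos: [653.2, 41.9, 299.3]
eef_rot: [-0.553, 0.833, -0.0, -0.0]
force: [0.8, -0.3, 0.5]
finger_gap: 60.5
gripper_force: 0.0
```

```bash
python3 -c "
from h import *
st();im=snap('wrist','w5')['color'][90:275,180:345];cv2.imwrite('pics/c5.png',cv2.resize(im,None,fx=3.2,fy=3.2,interpolation=3)[:,:,::-1])"
```

```text
t 17.675 [653.2  41.9 299.3] yaw 157.2 j [ 0.06  0.47  0.51  1.61 -0.   -1.11] F [ 0.8 -0.3  0.5] 60.481708111826954
```

View pics/c5.png

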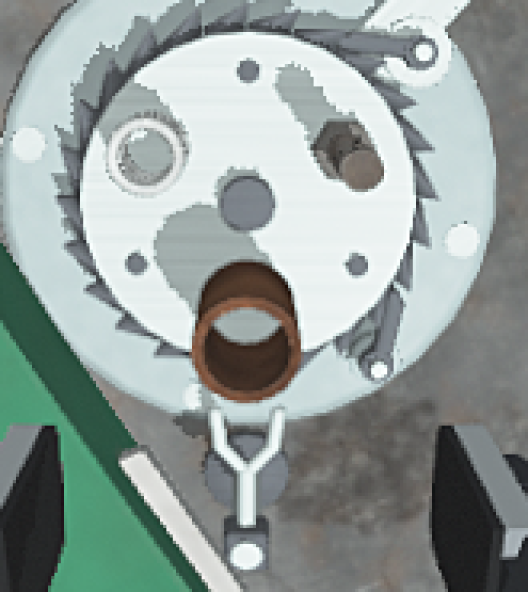

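The pipe centre (246.5,348) is now in line with the hub (246,202), the fork (247,412) and the post (246,553), and the plate holes sit symmetrically about that line. The gripper is clear of everything, so I'm handing in.

```bash
python3 -c "
from bench import arm
print(arm.finish_job())"
```

```text
the job is handed in; nothing more can be done
None
```

The pipe stub now stands in front of the torch rest's fork, within about 1° by the last wrist-camera picture; the lever is released, the arm is clear of everything and the job is handed in at 17.7 s, though one backswing hit the lever's stop with about 80 N at the wrist (limit 120 N).

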